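# Draw the arbor from its sleeve for gauging

### The arm

A 6-joint arm with a two-finger parallel gripper is mounted at the origin on the work surface. World frame = base frame: x ahead of the robot, y to its left, z up, the work surface at z = 0. Lengths are in m, angles in rad, forces in N, time in s.
With the tool pointing down it reaches from about 0.35 to 0.725 m from the base axis. Payload 6 kg.
Tool frame: the origin (TCP) lies midway between the tips of the shut fingers; the grasp point (between the pads) lies 19 mm behind it; z points along the fingers, y is the line along which they close (so a half turn about z gives the same grasp; the last joint's range is limited). The gripper opens to 85 mm and grips with 20 to 120 N. Pads are 22 mm wide; open, the fingers measure 114 mm over their backs; the gripper's body (76 mm by 85 mm) begins 54 mm behind the grasp point. The pads swing forward as they close: fully open they stand 13 mm farther back than shut.
Start: joints at [1.457, 0.04, 0.085, 0, -1.615, -0.334], TCP at [0.26, 0.541, 0.192] pointing down, gripper open.
Joint ranges: [-2.56, 2.56], [-1.29, 2.01], [-1.08, 1.49], [-3.29, 1.98], [-2.81, -0.18], [-2.99, 2.99]. Speed limits (rad/s): [2.57, 2.57, 3.01, 3.14, 3.14, 3.14].

### API

Orientations are given as a rotation vector (axis times angle).
In Python, from plant import arm, optics gives the robot as it stands. The module is installed in compiled form; this text tells all that it offers.
- The arm moves only by the tool play_rows, never from a script. Its argument "deltas" is a list of rows, each an object with "offset": the shift along the tool's x, y, z normalised to -1 to 1, where 1 is 30 mm, a list of three; "turn": the turn, a rotation vector about the tool's x, y, z normalised to -1 to 1, where 1 is 0.08 rad, a list of three. A call has 1 to 12 rows; each row shifts and turns the commanded pose from where the row before left it, along the tool's axes as they then stand; what a row does not reach is not made up. A row lasts 1/10 s, in which the tool goes at most 50 mm and 8.59 degrees, less where a joint would pass 70% of its speed; a pose out of reach is approached as far as the arm can. A call with a number of a shift or a turn outside -1 to 1 is refused whole. A call with a gripper value outside its range is refused whole. "hand" is the closure, from 0 (fully open) to 1 (shut), set as the call begins (left out, the last holds). The fingers move at their own pace and stop on an object; the grip force is fixed at half the most. Time passes only in rows, so rows that do not move let the fingers close. It gives the time, the measured TCP pose, the force, the opening and the grip force at its end, in the units of the state.
- arm.observe(): the state, without advancing time (a new reading comes with each control period).
- optics.snapshot(name): name is "scene" or "top" or "wrist"; returns (picture, depth): 384x512x3 uint8, red, green, blue; 384x512 float32, m along the optical axis (not along the pixel's ray), 0 where there is no reading.
- optics.get_calibration(name): a dict with "mtx" (3x3 intrinsics, pixels), "dist" ([k1, k2, p1, p2, k3] as OpenCV has them; the pictures are not rectified), "R" (3x3) and "t" (3): a world point X has camera coordinates R X + t. Camera axes: x right, y down, z forward; pixel columns grow to the right and rows downward; lengths in m; the calibration is good to about 2 mm. A picture is of the moment at which its call begins: read the wrist's pose just before it. get_calibration takes no time and is no camera call; for the wrist camera it gives the pose at the moment of the call.
- arm.job_done(): hands the job in; it is judged then, once.
The state is a dict: "time": time; "qpos": joint angles; "dq": joint speeds; "joint_torque": joint torques, N m; "ee_pos": TCP position; "tool_rot": TCP orientation; "force": force on the tool from outside, world axes, zero at the start; "wrist_torque": the same for the moment, N m; "grip_width": finger opening in m; "finger_force": force on a finger pad.
Only numpy, scipy, OpenCV 4.12 (cv2) and the standard library are available. Lean on these libraries where they do the work, as an engineer would, in place of code of your own. Each camera call takes 0.05 s, during which the arm holds its last target. There are 200 camera calls.

### The job

One of the three teal sleeves holds the arbor with the tall, slim round stem above its collar. Draw that arbor straight up out of its sleeve without tipping, lifting or dragging the sleeve, and, keeping it upright, set it down gently standing on the clear part of the dark grey granite plate, ready for gauging. Do not drop it, and do not push the steel gauge block that lies on the plate.

Things in the scene. Friction and masses are not known exactly. Their poses are not given: they have to be found in the camera images.
- arbor: Bare steel arbor, 0.4 kg, 103 mm tall. Foot up: round shaft 28 mm diameter, 57 mm long; flat collar 38 mm diameter, 6 mm thick; round grip stem 24 mm diameter, 40 mm tall. Origin at the centre of the foot, z up along the shaft. The other two sleeves hold decoys: a plug with a low square head (28 mm wide, 14 mm tall), and one with only a flat round head (42 mm diameter, 12 mm tall).
- sleeve: The arbor's sleeve: teal tube, 44 mm outside diameter, on a black base 90 x 90 x 15 mm; loose, 1.5 kg. Rim 70 mm above the bench, bore 30 mm diameter, 55 mm deep. Origin at the centre of its underside, z up. The arbor's foot stands on the floor of the bore, 15 mm above the bench; it comes clear after rising 55 mm. Three like sleeves stand in any order, 130 mm or more apart.
- plate: Dark grey granite gauging plate, 160 x 160 mm and 30 mm thick, fixed on the bench to the left of the sleeves. Origin at the centre of its underside; x (away from the robot) and y along its edges, top face at z = 30 mm. Its half nearer the robot (negative x) is clear.
- gauge_block: Small steel gauge block 30 x 35 x 9 mm lying loose on the far half of the granite plate (35 to 55 mm beyond the plate's centre). Origin at the centre of its underside.

How it is judged:
By the outcome, as a careful person would: the job done as asked, in the order asked, and still so for the second after the job is handed in, with the robot touching nothing.
It also fails if it takes over 42 s, if anything falls off the work surface, if the arm or the gripper's body presses on something with over 40 N, if the wrist force passes 120 N, or if a joint passes its speed limit or range.

## Working session

There is one attempt and no reset: what is moved stays moved. The work goes in short steps, Python scripts to look and compute and a tool call to move; the robot and the scene stay as the last step left them, time stands still between calls to the robot, and variables do not carry over. Pictures are saved under pics/ and viewed, at most 10 in all, crops included, and the job is handed in when it is done.

Besides the shell and the picture viewer there is one more tool, called after "Request:" by a JSON object that holds its "fn" and its "kwargs", one argument or row to a line. play_rows: Moves the arm, as the interface text tells. Its arguments: {"type":"object","properties":{"deltas":{"type":"array"},"hand":{"type":"number"}},"required":["deltas"]}

```bash
mkdir -p pics; python3 - <<'E'
from plant import arm, optics
import cv2,numpy as np
s=arm.observe(); print(s)
ims=[]
for n in("scene","top"):
    p,d=optics.snapshot(n); np.savez(f"{n}.npz",p=p,d=d,**{k:np.array(v) for k,v in optics.get_calibration(n).items()})
    cv2.imwrite(f"pics/{n}0.png",p[:,:,::-1])
E
```

```text
{'time': 0.0, 'qpos': array([ 1.45671212e+00,  4.08327838e-02,  8.38103658e-02, -5.04424709e-04,
       -1.61550109e+00, -3.33708435e-01]), 'dq': array([-0.00059797, -0.0008485 , -0.00128253,  0.00252147, -0.00012898,
        0.00029819]), 'joint_torque': array([ 1.18191700e-03, -3.68195271e+01,  3.47406435e+01,  6.93228096e+00,
       -5.43224596e-03,  8.80691317e-06]), 'ee_pos': array([0.25952385, 0.54052286, 0.19085881]), 'tool_rot': array([ 3.06145761e+00, -6.97101676e-01, -4.89216228e-04]), 'force': array([ 0.43346994,  0.16089953, -0.09047759]), 'wrist_torque': array([ 0.00227448,  0.01210204, -0.01527386]), 'finger_force': 0.0, 'grip_width': 0.0855089140805673}
```

View pics/scene0.png

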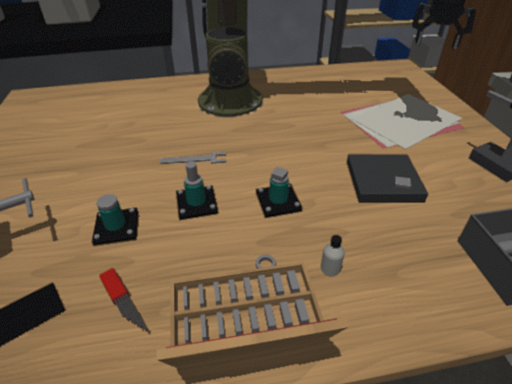

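View pics/top0.png

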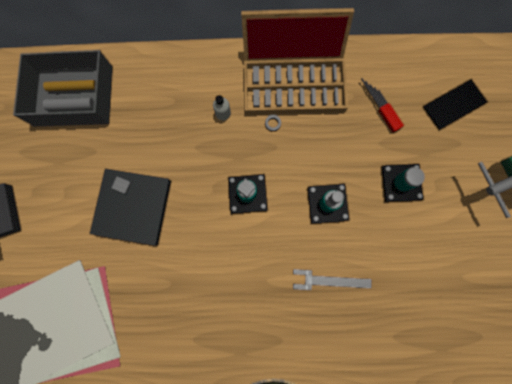

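The target arbor is in the middle sleeve: around (195,185) in the scene view and (329,203) in the top view. The plate is at (131,207) in the top view, with the gauge block at (120,185).

```bash
cat > h.py <<'E'
import numpy as np,cv2
def ray(uv,c,z):
    uv=np.asarray(uv,float).reshape(-1,1,2); n=cv2.undistortPoints(uv,c['mtx'],c['dist']).reshape(-1,2)
    d=np.c_[n,np.ones(len(n))]@c['R']; o=-c['R'].T@c['t']
    return o+d*((z-o[2])/d[:,2])[:,None]
def cloud(c):
    h,w=c['d'].shape; v,u=np.mgrid[:h,:w]; n=cv2.undistortPoints(np.stack([u,v],-1).reshape(-1,1,2).astype(float),c['mtx'],c['dist']).reshape(h,w,2)
    P=np.dstack([n,np.ones((h,w))])*c['d'][...,None]
    return (P-c['t'])@c['R']
E
python3 - <<'E'
from h import *
for nm,box in(("top",(300,160,180,225)),("scene",(165,160,222,220))):
    c=np.load(nm+".npz"); P=cloud(c); ok=c['d']>0
    print(nm,"cam",-c['R'].T@c['t'], ok.mean())
    sub=np.zeros_like(ok)
    if nm=="top": sub[180:228,303:355]=1
    else: sub[155:220,170:222]=1
    for lo,hi in((.108,.13),(.084,.108),(.07,.084),(.055,.07),(.01,.02)):
        m=ok&sub&(P[...,2]>lo)&(P[...,2]<hi); q=P[m]
        if len(q): print(lo,hi,len(q),np.median(q,0).round(4),q.min(0).round(4),q.max(0).round(4))
    g=c['p'].astype(int).max(2)<70
    def rect(m,z):
        cs,_=cv2.findContours(m.astype(np.uint8),cv2.RETR_EXTERNAL,cv2.CHAIN_APPROX_NONE); k=max(cs,key=cv2.contourArea)
        w=ray(k[:,0].astype(float),c,z)[:,:2]; r=cv2.minAreaRect((w*1000).astype(np.float32)); return r
    if nm=="top":
        b=np.zeros_like(g);b[160:255,80:180]=1; 
        m=cv2.morphologyEx((b&g).astype(np.uint8),cv2.MORPH_CLOSE,np.ones((15,15)));print("plate",rect(m,.03))
        b[:]=0;b[180:228,303:355]=1;print("base",rect(b&g,.015))
        print("gb",ray([[113,180],[121,177],[131,182],[121,193],[120,185]],c,.039).round(3))
    else:
        b=np.zeros_like(g);b[150:205,340:430]=1; m=ok&(abs(P[...,2]-.03)<.006)&(b>0); q=P[m]; print("plate sc",q.min(0),q.max(0),cv2.minAreaRect((q[:,:2]*1000).astype(np.float32)))
        m=ok&(P[...,2]>.036)&(P[...,2]<.05)&(b>0);q=P[m];print("gb",len(q),q.mean(0) if len(q) else 0)
E
```

```text
top cam [0.3950397  0.01887652 0.85307323] 0.9959716796875
0.108 0.13 117 [ 0.5054 -0.1378  0.1189] [ 0.4948 -0.1506  0.1083] [ 0.518 -0.127  0.122]
0.084 0.108 25 [ 0.499  -0.1297  0.0969] [ 0.4947 -0.146   0.0845] [ 0.5116 -0.1265  0.1078]
0.07 0.084 157 [ 0.4987 -0.1305  0.0782] [ 0.4857 -0.1577  0.0701] [ 0.5257 -0.1184  0.0835]
0.055 0.07 44 [ 0.4948 -0.125   0.066 ] [ 0.4848 -0.1617  0.0552] [ 0.5283 -0.1171  0.0698]
0.01 0.02 1049 [ 0.4978 -0.1297  0.016 ] [ 0.4603 -0.1855  0.0102] [ 0.5543 -0.092   0.0199]
plate ((504.3699951171875, 325.2366638183594), (163.07960510253906, 157.8975067138672), 79.70211029052734)
base ((505.635498046875, -136.56741333007812), (88.09986114501953, 89.300537109375), 3.3907883167266846)
gb [[0.567 0.366 0.039]
 [0.574 0.347 0.039]
 [0.561 0.323 0.039]
 [0.536 0.346 0.039]
 [0.555 0.349 0.039]]
scene cam [ 1.14733946 -0.10417395  0.5853104 ] 0.9959360758463541
0.108 0.13 96 [ 0.5122 -0.1372  0.1167] [ 0.497  -0.1488  0.1082] [ 0.5222 -0.1264  0.1199]
0.084 0.108 93 [ 0.517  -0.1372  0.0963] [ 0.5053 -0.1494  0.0841] [ 0.5204 -0.1258  0.1077]
0.07 0.084 134 [ 0.5181 -0.1373  0.0772] [ 0.4948 -0.1582  0.07  ] [ 0.5289 -0.1198  0.0839]
0.055 0.07 130 [ 0.525  -0.1368  0.0651] [ 0.5005 -0.1595  0.0551] [ 0.5321 -0.1163  0.07  ]
0.01 0.02 744 [ 0.526  -0.1378  0.0145] [ 0.4613 -0.1843  0.0101] [ 0.5555 -0.0904  0.0198]
plate sc [0.41636168 0.23574591 0.02403548] [0.60105177 0.41949463 0.03574745] ((508.5380859375, 328.60321044921875), (162.3092803955078, 161.35922241210938), 79.61831665039062)
gb 121 [0.55780025 0.34656915 0.03839422]
```

Arbor axis ≈ (0.507, -0.1375), with its top at 0.118 as expected; the plate centre is ≈ (0.5065, 0.327), yaw ≈ -10°. The current tool yaw will do for both ends. I'll move above the arbor.

Request:
{"fn": "play_rows", "kwargs": {
  "deltas": [
    {"offset":[0.7175,0.7,0],"turn":[0,0,0]},
    {"offset":[0.7175,0.7,0],"turn":[0,0,0]},
    {"offset":[0.7175,0.7,0],"turn":[0,0,0]},
    {"offset":[0.7175,0.7,0],"turn":[0,0,0]},
    {"offset":[0.7175,0.7,0],"turn":[0,0,0]},
    {"offset":[0.7175,0.7,0],"turn":[0,0,0]},
    {"offset":[0.7175,0.7,0],"turn":[0,0,0]},
    {"offset":[0.7175,0.7,0],"turn":[0,0,0]},
    {"offset":[0.7175,0.7,0],"turn":[0,0,0]},
    {"offset":[0.7175,0.7,0],"turn":[0,0,0]},
    {"offset":[0.7175,0.7,0],"turn":[0,0,0]},
    {"offset":[0.7175,0.7,0],"turn":[0,0,0]}
  ],
  "hand": 0
}}

```text
time: 1.3
ee_pos: [0.3835, 0.2006, 0.1916]
tool_rot: [3.063, -0.697, -0.0]
force: [-0.2, 0.5, 0.1]
grip_width: 0.0852
finger_force: 0.0
```

Request:
{"fn": "play_rows", "kwargs": {
  "deltas": [
    {"offset":[0.7175,0.7,0],"turn":[0,0,0]},
    {"offset":[0.7175,0.7,0],"turn":[0,0,0]},
    {"offset":[0.7175,0.7,0],"turn":[0,0,0]},
    {"offset":[0.7175,0.7,0],"turn":[0,0,0]},
    {"offset":[0.7175,0.7,0],"turn":[0,0,0]},
    {"offset":[0.7175,0.7,0],"turn":[0,0,0]},
    {"offset":[0.7175,0.7,0],"turn":[0,0,0]},
    {"offset":[0.7175,0.7,0],"turn":[0,0,0]},
    {"offset":[0.7175,0.7,0],"turn":[0,0,0]},
    {"offset":[0.7175,0.7,0],"turn":[0,0,0]},
    {"offset":[0.7175,0.7,0],"turn":[0,0,0]},
    {"offset":[0.7175,0.7,0],"turn":[0,0,0]}
  ]
}}

```text
time: 2.5
ee_pos: [0.5073, -0.1384, 0.1915]
tool_rot: [3.063, -0.698, -0.001]
force: [0.2, 0.5, 0.5]
grip_width: 0.0855
finger_force: 0.0
```

Request:
{"fn": "play_rows", "kwargs": {
  "deltas": [
    {"offset":[0,0,0],"turn":[0,0,0]},
    {"offset":[0,0,0],"turn":[0,0,0]},
    {"offset":[0,0,0],"turn":[0,0,0]}
  ]
}}

```text
time: 2.8
ee_pos: [0.507, -0.1367, 0.1918]
tool_rot: [-3.063, 0.697, 0.0]
force: [0.3, 0.1, -0.5]
grip_width: 0.0855
finger_force: 0.0
```

```bash
python3 - <<'E'
from plant import arm, optics
from h import *
n="wrist"; s=arm.observe(); print(s['ee_pos'],s['tool_rot'],s['qpos'])
k={a:np.array(v) for a,v in optics.get_calibration(n).items()}
p,d=optics.snapshot(n); np.savez("w1.npz",p=p,d=d,**k); cv2.imwrite("pics/w1.png",p[:,:,::-1])
c=dict(k,p=p,d=d);P=cloud(c);print("cam",-k['R'].T@k['t'])
near=np.hypot(P[...,0]-.507,P[...,1]+.1375)<.05
for lo,hi in((.112,.125),(.074,.082),(.064,.073)):
    m=(d>0)&near&(P[...,2]>lo)&(P[...,2]<hi);q=P[m]
    if len(q): print(lo,len(q),np.median(q,0),q.min(0),q.max(0))
E
```

```text
[ 0.50703607 -0.13666812  0.19178258] [-3.06321550e+00  6.96983268e-01  3.75545518e-04] [ 1.20111992e-01 -1.59566121e-01 -1.06414150e-01 -1.60145399e-04
 -1.62414499e+00  1.00322725e+00]
cam [ 0.56467803 -0.16499008  0.37250103]
0.112 533 [ 0.5055171  -0.13883862  0.11673923] [ 0.49329791 -0.15028263  0.11214924] [ 0.51648724 -0.12698493  0.11878577]
0.074 441 [ 0.51325889 -0.14467285  0.07675213] [ 0.48836894 -0.15719783  0.07407048] [ 0.52352204 -0.11980295  0.08190505]
0.064 263 [ 0.51752805 -0.14653769  0.06851781] [ 0.48475266 -0.16013547  0.06455708] [ 0.5264353  -0.11703486  0.07281805]
```

View pics/w1.png

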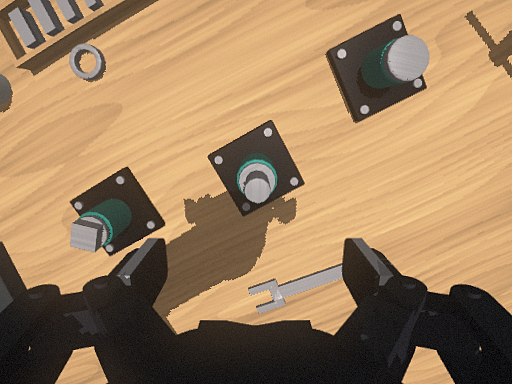

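The wrist view shows the tall slim stem at (257,189), centred between the fingers in column, with the collar ring below it. I'll nudge 1.5 mm along y, lower, and partly close.

Request:
{"fn": "play_rows", "kwargs": {
  "deltas": [
    {"offset":[0,0.05,0.6],"turn":[0,0,0]},
    {"offset":[0,0,0.6],"turn":[0,0,0]},
    {"offset":[0,0,0.6],"turn":[0,0,0]},
    {"offset":[0,0,0.6],"turn":[0,0,0]},
    {"offset":[0,0,0.6],"turn":[0,0,0]},
    {"offset":[0,0,0.3],"turn":[0,0,0]},
    {"offset":[0,0,0.2],"turn":[0,0,0]},
    {"offset":[0,0,0.1],"turn":[0,0,0]},
    {"offset":[0,0,0],"turn":[0,0,0]}
  ]
}}

```text
time: 3.75
ee_pos: [0.5067, -0.1384, 0.0843]
tool_rot: [3.063, -0.697, 0.001]
force: [-0.8, -0.3, 0.9]
grip_width: 0.0855
finger_force: 0.0
```

Request:
{"fn": "play_rows", "kwargs": {
  "deltas": [
    {"offset":[0,0,0],"turn":[0,0,0]},
    {"offset":[0,0,0],"turn":[0,0,0]},
    {"offset":[0,0,0],"turn":[0,0,0]},
    {"offset":[0,0,0],"turn":[0,0,0]},
    {"offset":[0,0,0],"turn":[0,0,0]},
    {"offset":[0,0,0],"turn":[0,0,0]},
    {"offset":[0,0,0],"turn":[0,0,0]},
    {"offset":[0,0,0],"turn":[0,0,0]}
  ],
  "hand": 0.58
}}

```text
time: 4.55
ee_pos: [0.5066, -0.1385, 0.0839]
tool_rot: [3.063, -0.698, 0.0]
force: [-0.6, 0.1, 1.1]
grip_width: 0.0361
finger_force: 0.0
```

```bash
python3 - <<'E'
from plant import arm, optics
from h import *
n="wrist"; s=arm.observe(); print(s['ee_pos'],s['grip_width'],s['force'])
k={a:np.array(v) for a,v in optics.get_calibration(n).items()}
p,d=optics.snapshot(n); np.savez("w2.npz",p=p,d=d,**k)
cv2.imwrite("pics/w2.png",cv2.resize(p[130:384,130:400,::-1],None,fx=2.3,fy=2.3,interpolation=cv2.INTER_CUBIC))
from scipy.spatial.transform import Rotation as R
T=R.from_rotvec(s['tool_rot']).as_matrix()
for b in(-.03,-.038,-.045):
  X=s['ee_pos']+T@np.array([0,0,b]); print(X[2],cv2.projectPoints(X[None],cv2.Rodrigues(k['R'])[0],k['t'],k['mtx'],k['dist'])[0].ravel())
E
```

```text
[ 0.50655217 -0.13853793  0.08392557] 0.0361482762771388 [-0.62974108  0.11420798  1.09688006]
0.11392556743312912 [253.53330643 235.94249407]
0.12192556737531801 [253.47633792 241.96790763]
0.12892556732473331 [253.42168554 247.75072223]
```

View pics/w2.png

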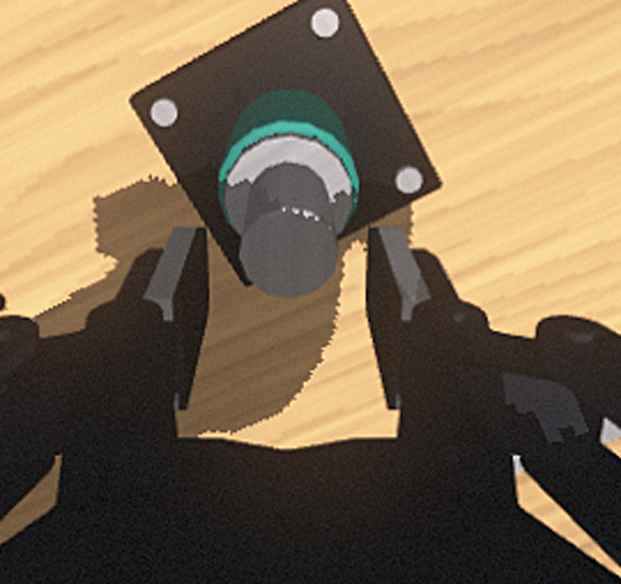

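The stem top, at (289,250) in the crop, sits centred between the pads, whose inner edges are at 208 and 367. The error is under 0.5 mm, so I'll close.

Request:
{"fn": "play_rows", "kwargs": {
  "deltas": [
    {"offset":[0,0,0],"turn":[0,0,0]},
    {"offset":[0,0,0],"turn":[0,0,0]},
    {"offset":[0,0,0],"turn":[0,0,0]},
    {"offset":[0,0,0],"turn":[0,0,0]},
    {"offset":[0,0,0],"turn":[0,0,0]},
    {"offset":[0,0,0],"turn":[0,0,0]},
    {"offset":[0,0,0],"turn":[0,0,0]},
    {"offset":[0,0,0],"turn":[0,0,0]}
  ],
  "hand": 1
}}

```text
time: 5.4
ee_pos: [0.5066, -0.1385, 0.0839]
tool_rot: [3.063, -0.698, 0.0]
force: [-0.4, -0.9, -0.5]
grip_width: -0.0
finger_force: 0.0
```

```bash
python3 - <<'E'
from plant import arm
s=arm.observe()
for k in('ee_pos','tool_rot','force','wrist_torque','grip_width','finger_force'):print(k,s[k])
E
```

```text
ee_pos [ 0.50656995 -0.13853972  0.0839361 ]
tool_rot [ 3.06306703e+00 -6.97543390e-01  1.22878863e-04]
force [-0.39097289 -0.93561167 -0.49080252]
wrist_torque [-0.00067067  0.02689315  0.03082556]
grip_width -4.203120859135377e-05
finger_force 0.0
```

```bash
python3 - <<'E'
from plant import arm, optics
from h import *
ps=[]
for n,(y,x,h,w) in(("wrist",(130,130,254,270)),("scene",(120,130,140,160)),("top",(140,260,140,160))):
    k={a:np.array(v) for a,v in optics.get_calibration(n).items()}
    p,d=optics.snapshot(n); np.savez(n+"3.npz",p=p,d=d,**k)
    ps.append(cv2.resize(p[y:y+h,x:x+w,::-1],(400,300) if n!="wrist" else (400,376),interpolation=cv2.INTER_CUBIC)[:300] if n!="wrist" else cv2.resize(p[y:y+h,x:x+w,::-1],(319,300),interpolation=cv2.INTER_CUBIC))
im=np.zeros((600,800,3),np.uint8); im[:300,:319]=ps[0]; im[300:,:400]=ps[1]; im[300:,400:]=ps[2]
cv2.imwrite("pics/m3.png",im)
E
```

```text
(no output)
```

View pics/m3.png

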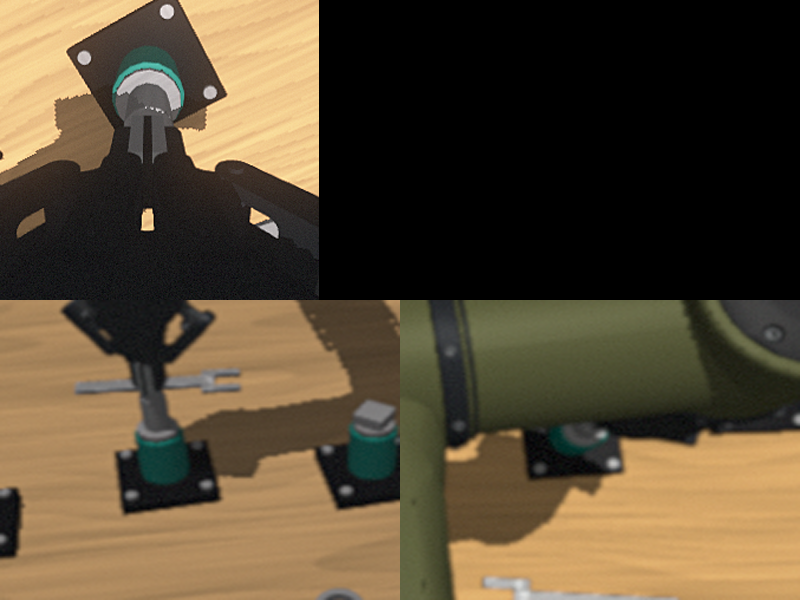

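The fingers shut without the stem between them, so I'll measure where the fingertips really are.

```bash
python3 - <<'E'
from h import *
for nm,b in (("scene3",None),("wrist3",None),("top3",None)):
    c=np.load(nm+".npz");P=cloud(c);d=c['d'];col=c['p'].astype(int)
    near=(d>0)&(np.hypot(P[...,0]-.507,P[...,1]+.138)<.045)&(P[...,2]>.06)&(P[...,2]<.2)
    print(nm)
    for lo in np.arange(.064,.2,.008):
        m=near&(P[...,2]>=lo)&(P[...,2]<lo+.008);q=P[m]
        if len(q)>3: print(round(lo,3),len(q),"x",np.percentile(q[:,0],[3,50,97]).round(4),"y",np.percentile(q[:,1],[3,50,97]).round(4),"rgb",np.median(col[m],0))
E
```

```text
scene3
0.064 87 x [0.5067 0.523  0.5286] y [-0.1582 -0.1353 -0.117 ] rgb [25. 74. 68.]
0.072 99 x [0.4985 0.5184 0.5266] y [-0.155  -0.1383 -0.1205] rgb [105.  95.  93.]
0.08 32 x [0.5078 0.5176 0.5199] y [-0.1479 -0.137  -0.126 ] rgb [70.  68.5 67.5]
0.088 31 x [0.5091 0.5177 0.5194] y [-0.1489 -0.138  -0.1273] rgb [71. 69. 68.]
0.096 36 x [0.5069 0.5168 0.5199] y [-0.1478 -0.1351 -0.126 ] rgb [71.  70.5 70. ]
0.104 29 x [0.5101 0.5175 0.52  ] y [-0.1489 -0.1384 -0.1278] rgb [71. 70. 69.]
0.112 58 x [0.505  0.5139 0.5197] y [-0.1479 -0.1374 -0.1267] rgb [63.5 62.5 62. ]
0.12 8 x [0.5124 0.5161 0.5204] y [-0.1464 -0.1356 -0.1326] rgb [57.5 58.  58. ]
0.128 38 x [0.5078 0.5178 0.5204] y [-0.1502 -0.1388 -0.1249] rgb [54.5 55.  54.5]
0.136 45 x [0.5082 0.5167 0.5209] y [-0.1513 -0.1367 -0.124 ] rgb [46. 47. 48.]
0.144 48 x [0.508  0.5165 0.5205] y [-0.1519 -0.1368 -0.1229] rgb [49.  48.  45.5]
0.152 43 x [0.5074 0.5167 0.5202] y [-0.1513 -0.1389 -0.1244] rgb [48. 47. 44.]
0.16 45 x [0.5063 0.5182 0.5261] y [-0.157  -0.1403 -0.121 ] rgb [26. 27. 28.]
0.168 99 x [0.5018 0.5156 0.5312] y 
[... 1871 characters left out ...]
068] y [-0.1463 -0.1314 -0.1235] rgb [68.5 68.5 67. ]
0.088 7 x [0.4964 0.5005 0.5044] y [-0.1434 -0.1296 -0.1277] rgb [56. 56. 56.]
0.096 8 x [0.495  0.4963 0.5053] y [-0.1402 -0.1334 -0.1272] rgb [56.  56.  55.5]
0.104 6 x [0.4966 0.4997 0.5046] y [-0.1326 -0.1292 -0.1272] rgb [56.  55.5 54.5]
0.112 16 x [0.4949 0.4974 0.5032] y [-0.1443 -0.1336 -0.1276] rgb [61.5 62.  61.5]
0.12 4 x [0.4964 0.4975 0.4997] y [-0.1382 -0.1324 -0.1293] rgb [67.  66.5 65. ]
0.128 5 x [0.4947 0.4972 0.5011] y [-0.1397 -0.1346 -0.1289] rgb [63. 63. 64.]
0.136 7 x [0.4956 0.4979 0.5016] y [-0.1379 -0.1328 -0.1288] rgb [57. 56. 57.]
0.144 4 x [0.4966 0.498  0.4993] y [-0.1347 -0.1325 -0.1301] rgb [39.  40.  38.5]
```

```bash
python3 - <<'E'
from h import *
for nm in ("scene3","wrist3"):
    c=np.load(nm+".npz");P=cloud(c);d=c['d']
    near=(d>0)&(np.hypot(P[...,0]-.507,P[...,1]+.138)<.03)
    z=P[near][:,2]; h,e=np.histogram(z,np.arange(.112,.14,.001)); print(nm,dict(zip((e*1000).round().astype(int).tolist(),h.tolist())))
E
```

```text
scene3 {112: 2, 113: 7, 114: 4, 115: 6, 116: 9, 117: 24, 118: 6, 119: 0, 120: 0, 121: 0, 122: 0, 123: 1, 124: 1, 125: 2, 126: 2, 127: 2, 128: 3, 129: 4, 130: 3, 131: 5, 132: 3, 133: 6, 134: 5, 135: 9, 136: 4, 137: 6, 138: 8, 139: 2}
wrist3 {112: 22, 113: 23, 114: 33, 115: 64, 116: 170, 117: 77, 118: 4, 119: 0, 120: 0, 121: 0, 122: 0, 123: 0, 124: 0, 125: 8, 126: 13, 127: 16, 128: 24, 129: 32, 130: 44, 131: 32, 132: 48, 133: 49, 134: 46, 135: 44, 136: 44, 137: 46, 138: 55, 139: 52}
```

Request:
{"fn": "play_rows", "kwargs": {
  "deltas": [
    {"offset":[0,0,0],"turn":[0,0,0]},
    {"offset":[0,0,0],"turn":[0,0,0]},
    {"offset":[0,0,0],"turn":[0,0,0]},
    {"offset":[0,0,0],"turn":[0,0,0]},
    {"offset":[0,0,0],"turn":[0,0,0]},
    {"offset":[0,0,0],"turn":[0,0,0]},
    {"offset":[0,0,0],"turn":[0,0,0]}
  ],
  "hand": 0.4
}}

```text
time: 6.25
ee_pos: [0.5066, -0.1385, 0.0839]
tool_rot: [3.063, -0.698, 0.0]
force: [-0.3, -0.1, 0.0]
grip_width: 0.051
finger_force: 0.0
```

The fingertips are really about 41 mm above the reported TCP. The cameras agree on this, and x and y match. I'll open and lower 38 mm, then check again.

Request:
{"fn": "play_rows", "kwargs": {
  "deltas": [
    {"offset":[0,0,0.3],"turn":[0,0,0]},
    {"offset":[0,0,0.3],"turn":[0,0,0]},
    {"offset":[0,0,0.3],"turn":[0,0,0]},
    {"offset":[0,0,0.25],"turn":[0,0,0]},
    {"offset":[0,0,0.12],"turn":[0,0,0]},
    {"offset":[0,0,0],"turn":[0,0,0]}
  ]
}}

```text
time: 6.85
ee_pos: [0.5061, -0.1386, 0.045]
tool_rot: [3.063, -0.698, -0.002]
force: [0.4, -0.1, -0.1]
grip_width: 0.0512
finger_force: 0.0
```

Request:
{"fn": "play_rows", "kwargs": {
  "deltas": [
    {"offset":[0,0,0],"turn":[0,0,0]},
    {"offset":[0,0,0],"turn":[0,0,0]},
    {"offset":[0,0,0],"turn":[0,0,0]}
  ],
  "hand": 0.6
}}

```text
time: 7.15
ee_pos: [0.5068, -0.1385, 0.0463]
tool_rot: [-3.063, 0.697, -0.001]
force: [-0.4, 0.2, -0.7]
grip_width: 0.0342
finger_force: 0.0
```

```bash
python3 - <<'E'
from plant import arm, optics
from h import *
s=arm.observe(); print(s['ee_pos'],s['grip_width'],s['force'])
ps=[]
for n,(y,x,h,w) in(("wrist",(130,130,254,270)),("scene",(140,150,80,90))):
    k={a:np.array(v) for a,v in optics.get_calibration(n).items()}
    p,d=optics.snapshot(n); c=dict(k,p=p,d=d); np.savez(n+"4.npz",**c)
    ps.append(cv2.resize(p[y:y+h,x:x+w,::-1],(400,376),interpolation=cv2.INTER_CUBIC))
    P=cloud(c); r=np.hypot(P[...,0]-.507,P[...,1]+.138); m=(d>0)&(r<.045)&(r>.014)&(P[...,2]>.079)
    h,e=np.histogram(P[m][:,2],np.arange(.079,.115,.002)); print(n,dict(zip((e*1000).round().astype(int).tolist(),h.tolist())))
cv2.imwrite("pics/m4.png",np.hstack(ps))
E
```

```text
[ 0.50683502 -0.13851603  0.04628406] 0.03423262940114048 [-0.43156226  0.17779643 -0.65491712]
wrist {79: 0, 81: 0, 83: 2, 85: 26, 87: 25, 89: 76, 91: 88, 93: 104, 95: 132, 97: 133, 99: 122, 101: 145, 103: 151, 105: 145, 107: 158, 109: 164, 111: 170}
scene {79: 1, 81: 0, 83: 0, 85: 2, 87: 5, 89: 9, 91: 6, 93: 9, 95: 19, 97: 9, 99: 11, 101: 13, 103: 15, 105: 11, 107: 16, 109: 11, 111: 11}
```

View pics/m4.png

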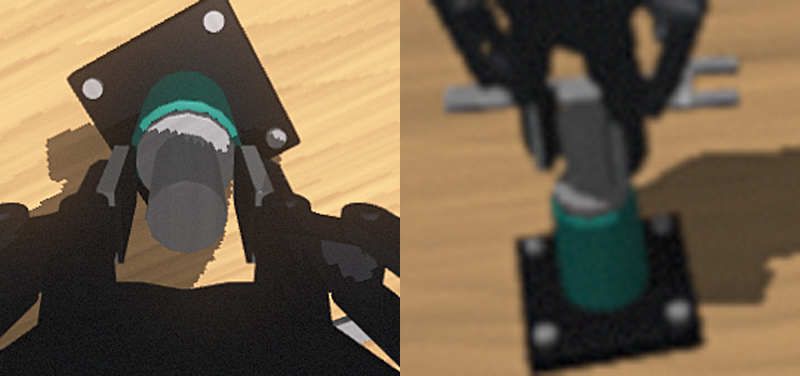

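The stem now stands between the pads, which are at 127 and 243 with the stem at 187 in the left crop. Tips are about 7 mm above the collar. I'll close.

Request:
{"fn": "play_rows", "kwargs": {
  "deltas": [
    {"offset":[0,0,0],"turn":[0,0,0]},
    {"offset":[0,0,0],"turn":[0,0,0]},
    {"offset":[0,0,0],"turn":[0,0,0]},
    {"offset":[0,0,0],"turn":[0,0,0]},
    {"offset":[0,0,0],"turn":[0,0,0]},
    {"offset":[0,0,0],"turn":[0,0,0]}
  ],
  "hand": 1
}}

```text
time: 7.85
ee_pos: [0.5068, -0.1387, 0.0462]
tool_rot: [3.063, -0.697, 0.001]
force: [0.1, -1.1, 2.7]
grip_width: 0.0224
finger_force: 58.6
```

```bash
python3 - <<'E'
from plant import arm
s=arm.observe()
for k in('ee_pos','tool_rot','force','wrist_torque','grip_width','finger_force'):print(k,s[k])
E
```

```text
ee_pos [ 0.50675311 -0.13866064  0.04620132]
tool_rot [ 3.06295241e+00 -6.97434254e-01  9.77974565e-04]
force [ 0.14492751 -1.10450261  2.73380941]
wrist_torque [-0.19337461  0.07831066 -0.00547593]
grip_width 0.0224322088828011
finger_force 58.63962650299072
```

Gripped with only about 1 N sideways. Lifting slowly.

Request:
{"fn": "play_rows", "kwargs": {
  "deltas": [
    {"offset":[0,0,-0.1],"turn":[0,0,0]},
    {"offset":[0,0,-0.15],"turn":[0,0,0]},
    {"offset":[0,0,-0.15],"turn":[0,0,0]},
    {"offset":[0,0,-0.1],"turn":[0,0,0]},
    {"offset":[0,0,0],"turn":[0,0,0]}
  ]
}}

```text
time: 8.35
ee_pos: [0.5067, -0.1384, 0.0613]
tool_rot: [-3.063, 0.697, -0.001]
force: [0.4, -0.2, -4.8]
grip_width: 0.0223
finger_force: 58.9
```

```bash
python3 - <<'E'
from plant import arm, optics
from h import *
s=arm.observe()
for k in('ee_pos','force','wrist_torque','grip_width','finger_force'):print(k,s[k])
c=None
for n in("scene4","now"):
    if n=="now":
        p,d=optics.snapshot("scene"); c={a:np.array(v) for a,v in optics.get_calibration("scene").items()}; c.update(p=p,d=d)
    else: c=dict(np.load(n+".npz"))
    P=cloud(c);p=c['p'].astype(int); r=np.hypot(P[...,0]-.507,P[...,1]+.138)
    m=(r<.03)&(P[...,2]<.073)&(P[...,2]>.02)&(p[...,1]-p[...,0]>15); v,u=np.nonzero(m); print(n,len(v),v.min(),v.max(),u.min(),u.max(),P[m].mean(0),P[m].max(0))
E
```

```text
ee_pos [ 0.5067389  -0.13844201  0.06128463]
force [ 0.39087682 -0.2256068  -4.78507555]
wrist_torque [-0.01496173 -0.01906375 -0.05708296]
grip_width 0.022298544040714605
finger_force 58.855533599853516
scene4 357 181 204 184 205 [ 0.52423262 -0.13713736  0.0472915 ] [ 0.5321664  -0.11593653  0.07234797]
now 373 179 204 184 205 [ 0.52339577 -0.1375984   0.04856257] [ 0.53165628 -0.11618358  0.072526  ]
```

The load is about 4 N, the arbor's own weight, and the sleeve hasn't moved. Continuing up.

Request:
{"fn": "play_rows", "kwargs": {
  "deltas": [
    {"offset":[0,0,-0.15],"turn":[0,0,0]},
    {"offset":[0,0,-0.25],"turn":[0,0,0]},
    {"offset":[0,0,-0.25],"turn":[0,0,0]},
    {"offset":[0,0,-0.25],"turn":[0,0,0]},
    {"offset":[0,0,-0.25],"turn":[0,0,0]},
    {"offset":[0,0,-0.4],"turn":[0,0,0]},
    {"offset":[0,0,-0.5],"turn":[0,0,0]},
    {"offset":[0,0,-0.5],"turn":[0,0,0]},
    {"offset":[0,0,-0.4],"turn":[0,0,0]},
    {"offset":[0,0,-0.2],"turn":[0,0,0]},
    {"offset":[0,0,0],"turn":[0,0,0]}
  ]
}}

```text
time: 9.5
ee_pos: [0.5071, -0.1385, 0.1565]
tool_rot: [-3.063, 0.698, -0.003]
force: [0.4, -0.5, -4.8]
grip_width: 0.0226
finger_force: 58.9
```

```bash
python3 - <<'E'
from plant import arm, optics
from h import *
s=arm.observe()
for k in('ee_pos','force','grip_width','finger_force'):print(k,s[k])
p,d=optics.snapshot("scene"); c={a:np.array(v) for a,v in optics.get_calibration("scene").items()}; c.update(p=p,d=d)
cv2.imwrite("pics/s5.png",cv2.resize(p[100:240,100:300,::-1],(800,560),interpolation=cv2.INTER_CUBIC))
P=cloud(c); r=np.hypot(P[...,0]-.507,P[...,1]+.138)
for lo in np.arange(.08,.2,.008):
    m=(d>0)&(r<.03)&(P[...,2]>=lo)&(P[...,2]<lo+.008);q=P[m]
    if len(q): print(round(lo,3),len(q),np.percentile(q[:,0],[5,50,95]).round(4),np.percentile(q[:,1],[3,50,97]).round(4),q[:,2].min().round(4))
E
```

```text
ee_pos [ 0.50707062 -0.13853688  0.15654993]
force [ 0.4232132  -0.536993   -4.79856939]
grip_width 0.022643714003315985
finger_force 58.85626137256622
0.12 13 [0.5152 0.5193 0.5209] [-0.1482 -0.1365 -0.1265] 0.1249
0.128 39 [0.5129 0.5193 0.5226] [-0.1498 -0.136  -0.1251] 0.1281
0.136 43 [0.5107 0.5194 0.522 ] [-0.1505 -0.1366 -0.1242] 0.1362
0.144 41 [0.5147 0.5194 0.5218] [-0.1497 -0.138  -0.1253] 0.1441
0.152 47 [0.5105 0.5189 0.522 ] [-0.1504 -0.1368 -0.1241] 0.1521
0.16 42 [0.513  0.519  0.5223] [-0.1504 -0.1371 -0.1254] 0.16
0.168 47 [0.5114 0.5192 0.5225] [-0.15   -0.137  -0.1244] 0.168
0.176 29 [0.5133 0.5203 0.5256] [-0.1537 -0.1377 -0.1228] 0.176
0.184 107 [0.5042 0.518  0.5265] [-0.1545 -0.1387 -0.1204] 0.1841
0.192 41 [0.5095 0.5181 0.5243] [-0.1548 -0.1397 -0.1239] 0.1923
```

View pics/s5.png

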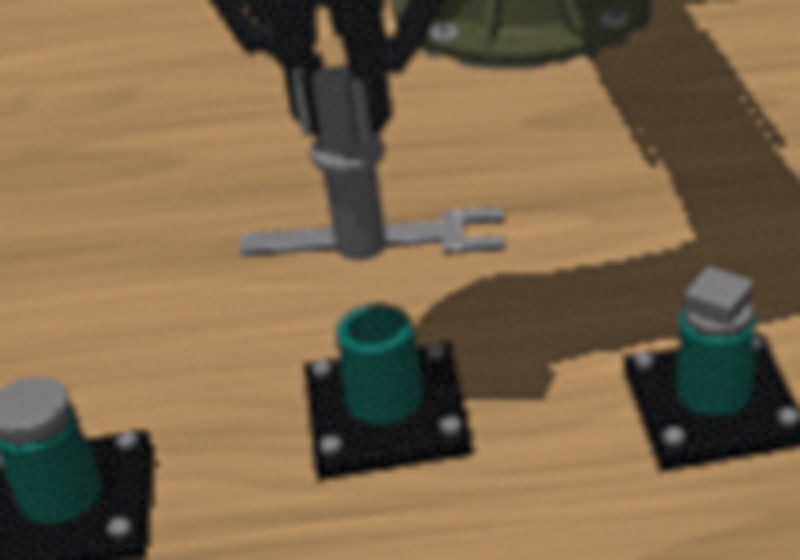

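The arbor hangs upright and clear, with its foot at 0.125 (picture ~(360,250)); the sleeve is undisturbed. Foot = TCP − 0.031, so set-down is at TCP ≈ 0.061. Next I'll carry it to (0.467, 0.334).

Request:
{"fn": "play_rows", "kwargs": {
  "deltas": [
    {"offset":[-0.182,-0.31,0],"turn":[0,0,0]},
    {"offset":[-0.182,-0.31,0],"turn":[0,0,0]},
    {"offset":[-0.365,-0.619,0],"turn":[0,0,0]},
    {"offset":[-0.365,-0.619,0],"turn":[0,0,0]},
    {"offset":[-0.365,-0.619,0],"turn":[0,0,0]},
    {"offset":[-0.365,-0.619,0],"turn":[0,0,0]},
    {"offset":[-0.365,-0.619,0],"turn":[0,0,0]},
    {"offset":[-0.365,-0.619,0],"turn":[0,0,0]},
    {"offset":[-0.365,-0.619,0],"turn":[0,0,0]},
    {"offset":[-0.365,-0.619,0],"turn":[0,0,0]},
    {"offset":[-0.365,-0.619,0],"turn":[0,0,0]},
    {"offset":[-0.365,-0.619,0],"turn":[0,0,0]}
  ]
}}

```text
time: 10.75
ee_pos: [0.4857, 0.0993, 0.1549]
tool_rot: [3.063, -0.696, -0.001]
force: [0.2, -0.4, -4.0]
grip_width: 0.0221
finger_force: 59.1
```

Request:
{"fn": "play_rows", "kwargs": {
  "deltas": [
    {"offset":[-0.365,-0.619,0],"turn":[0,0,0]},
    {"offset":[-0.365,-0.619,0],"turn":[0,0,0]},
    {"offset":[-0.365,-0.619,0],"turn":[0,0,0]},
    {"offset":[-0.365,-0.619,0],"turn":[0,0,0]},
    {"offset":[-0.365,-0.619,0],"turn":[0,0,0]},
    {"offset":[-0.365,-0.619,0],"turn":[0,0,0]},
    {"offset":[-0.365,-0.619,0],"turn":[0,0,0]},
    {"offset":[-0.365,-0.619,0],"turn":[0,0,0]},
    {"offset":[-0.365,-0.619,0],"turn":[0,0,0]},
    {"offset":[-0.365,-0.619,0],"turn":[0,0,0]},
    {"offset":[-0.182,-0.31,0],"turn":[0,0,0]},
    {"offset":[-0.182,-0.31,0],"turn":[0,0,0]}
  ]
}}

```text
time: 11.95
ee_pos: [0.466, 0.3351, 0.155]
tool_rot: [3.063, -0.696, -0.0]
force: [-1.0, -0.2, -3.9]
grip_width: 0.0224
finger_force: 59.2
```

Request:
{"fn": "play_rows", "kwargs": {
  "deltas": [
    {"offset":[0,0,0],"turn":[0,0,0]},
    {"offset":[0,0,0.4],"turn":[0,0,0]},
    {"offset":[0,0,0.6],"turn":[0,0,0]},
    {"offset":[0,0,0.6],"turn":[0,0,0]},
    {"offset":[0,0,0.6],"turn":[0,0,0]},
    {"offset":[0,0,0.3],"turn":[0,0,0]},
    {"offset":[0,0,0.15],"turn":[0,0,0]},
    {"offset":[0,0,0],"turn":[0,0,0]},
    {"offset":[0,0,0],"turn":[0,0,0]}
  ]
}}

```text
time: 12.85
ee_pos: [0.4669, 0.3343, 0.0768]
tool_rot: [-3.062, 0.698, -0.002]
force: [-0.0, 0.3, -4.3]
grip_width: 0.0225
finger_force: 59.3
```

```bash
python3 - <<'E'
from plant import arm, optics
from h import *
s=arm.observe()
for k in('ee_pos','tool_rot','force','grip_width','finger_force'):print(k,s[k])
p,d=optics.snapshot("scene"); c={a:np.array(v) for a,v in optics.get_calibration("scene").items()}; c.update(p=p,d=d)
cv2.imwrite("pics/s6.png",cv2.resize(p[70:230,320:480,::-1],(600,600),interpolation=cv2.INTER_CUBIC))
P=cloud(c); r=np.hypot(P[...,0]-s['ee_pos'][0],P[...,1]-s['ee_pos'][1])
for lo in np.arange(.026,.11,.006):
    m=(d>0)&(r<.022)&(P[...,2]>=lo)&(P[...,2]<lo+.006);q=P[m]
    if len(q): print(round(lo,3),len(q),np.median(q[:,0]).round(4),np.percentile(q[:,1],[3,50,97]).round(4),q[:,2].min().round(4))
E
```

```text
ee_pos [0.46687765 0.33426157 0.07678077]
tool_rot [-3.06207001e+00  6.97527715e-01 -1.53849345e-03]
force [-2.80017106e-03  3.17703852e-01 -4.27832596e+00]
grip_width 0.022540201884089558
finger_force 59.253108501434326
0.026 121 0.4705 [0.3149 0.3312 0.3539] 0.0273
0.032 2 0.466 [0.3295 0.3314 0.3332] 0.0321
0.044 18 0.4778 [0.3214 0.3266 0.3409] 0.0445
0.05 26 0.4779 [0.3205 0.3284 0.3433] 0.0501
0.056 21 0.478 [0.3204 0.3273 0.3407] 0.0566
0.062 27 0.477 [0.3208 0.3273 0.3434] 0.0622
0.068 22 0.4775 [0.3212 0.3285 0.342 ] 0.0684
0.074 26 0.4788 [0.3212 0.3287 0.3425] 0.0744
0.08 24 0.4774 [0.3203 0.3274 0.3424] 0.0802
0.086 24 0.4778 [0.3216 0.3283 0.3425] 0.0861
0.092 27 0.4781 [0.3205 0.3292 0.3443] 0.0923
0.098 13 0.4793 [0.3168 0.3249 0.3336] 0.098
0.104 68 0.4778 [0.3175 0.3266 0.3495] 0.1042
```

View pics/s6.png

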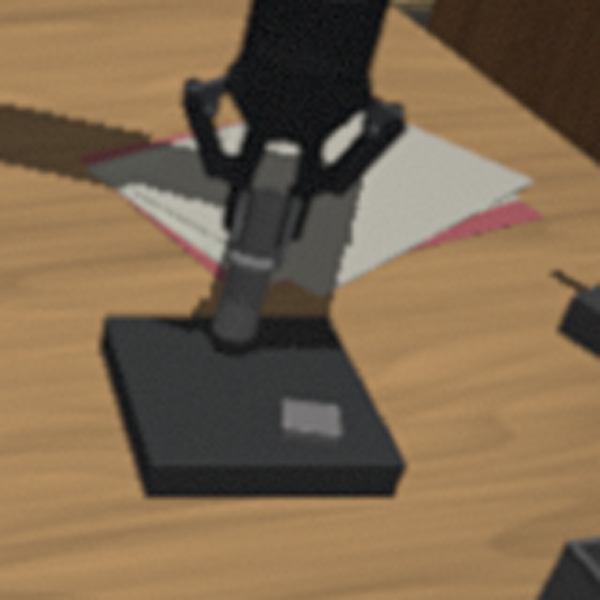

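The arbor is vertical over the clear half, with its foot about 15 mm above the plate. The gauge block at (312,418) is well away. Lowering gently.

Request:
{"fn": "play_rows", "kwargs": {
  "deltas": [
    {"offset":[0,0,0.15],"turn":[0,0,0]},
    {"offset":[0,0,0.15],"turn":[0,0,0]},
    {"offset":[0,0,0.1],"turn":[0,0,0]},
    {"offset":[0,0,0.04],"turn":[0,0,0]},
    {"offset":[0,0,0],"turn":[0,0,0]},
    {"offset":[0,0,0],"turn":[0,0,0]}
  ]
}}

```text
time: 13.5
ee_pos: [0.4665, 0.3341, 0.0627]
tool_rot: [3.063, -0.698, 0.0]
force: [-0.3, 0.3, -3.9]
grip_width: 0.0226
finger_force: 59.3
```

Request:
{"fn": "play_rows", "kwargs": {
  "deltas": [
    {"offset":[0,0,0.02],"turn":[0,0,0]},
    {"offset":[0,0,0],"turn":[0,0,0]},
    {"offset":[0,0,0],"turn":[0,0,0]}
  ]
}}

```text
time: 13.8
ee_pos: [0.4664, 0.3341, 0.062]
tool_rot: [3.063, -0.697, 0.0]
force: [-0.4, -0.0, -4.2]
grip_width: 0.0223
finger_force: 59.3
```

Request:
{"fn": "play_rows", "kwargs": {
  "deltas": [
    {"offset":[0,0,0.02],"turn":[0,0,0]},
    {"offset":[0,0,0],"turn":[0,0,0]}
  ]
}}

```text
time: 14.0
ee_pos: [0.4664, 0.3341, 0.0613]
tool_rot: [3.063, -0.697, -0.0]
force: [0.1, -0.3, -4.3]
grip_width: 0.0221
finger_force: 59.3
```

Request:
{"fn": "play_rows", "kwargs": {
  "deltas": [
    {"offset":[0,0,0.015],"turn":[0,0,0]},
    {"offset":[0,0,0],"turn":[0,0,0]}
  ]
}}

```text
time: 14.2
ee_pos: [0.4665, 0.3341, 0.0613]
tool_rot: [-3.063, 0.697, -0.0]
force: [-0.8, -0.6, -2.5]
grip_width: 0.0225
finger_force: 59.4
```

Contact has begun. One more small step.

Request:
{"fn": "play_rows", "kwargs": {
  "deltas": [
    {"offset":[0,0,0.01],"turn":[0,0,0]},
    {"offset":[0,0,0],"turn":[0,0,0]},
    {"offset":[0,0,0],"turn":[0,0,0]}
  ]
}}

```text
time: 14.5
ee_pos: [0.4666, 0.3341, 0.0613]
tool_rot: [-3.063, 0.697, -0.001]
force: [-1.6, -1.1, 1.5]
grip_width: 0.0222
finger_force: 59.8
```

Request:
{"fn": "play_rows", "kwargs": {
  "deltas": [
    {"offset":[0,0,0],"turn":[0,0,0]},
    {"offset":[0,0,0],"turn":[0,0,0]},
    {"offset":[0,0,0],"turn":[0,0,0]},
    {"offset":[0,0,0],"turn":[0,0,0]},
    {"offset":[0,0,0],"turn":[0,0,0]}
  ],
  "hand": 0.4
}}

```text
time: 15.0
ee_pos: [0.4664, 0.3341, 0.0607]
tool_rot: [-3.063, 0.698, -0.0]
force: [-0.2, -0.2, -0.2]
grip_width: 0.0513
finger_force: 0.0
```

Request:
{"fn": "play_rows", "kwargs": {
  "deltas": [
    {"offset":[0,0,-0.2],"turn":[0,0,0]},
    {"offset":[0,0,-0.4],"turn":[0,0,0]},
    {"offset":[0,0,-0.6],"turn":[0,0,0]},
    {"offset":[0,0,-0.7],"turn":[0,0,0]},
    {"offset":[0,0,-0.7],"turn":[0,0,0]},
    {"offset":[0,0,-0.6],"turn":[0,0,0]},
    {"offset":[0,0,-0.3],"turn":[0,0,0]},
    {"offset":[0,0,0],"turn":[0,0,0]},
    {"offset":[0,0,0],"turn":[0,0,0]}
  ]
}}

```text
time: 15.9
ee_pos: [0.4661, 0.334, 0.165]
tool_rot: [3.063, -0.697, -0.001]
force: [0.1, 0.4, -0.3]
grip_width: 0.0514
finger_force: 0.0
```

```bash
python3 - <<'E'
from plant import arm, optics
from h import *
s=arm.observe();print(s['ee_pos'],s['force'],s['grip_width'],s['time'])
p,d=optics.snapshot("scene"); c={a:np.array(v) for a,v in optics.get_calibration("scene").items()}; c.update(p=p,d=d)
cv2.imwrite("pics/s7.png",cv2.resize(p[60:240,80:480,::-1],(800,360),interpolation=cv2.INTER_CUBIC))
P=cloud(c); r=np.hypot(P[...,0]-.467,P[...,1]-.334)
for lo in(.04,.06,.1,.12,.13,.14):
    q=P[(d>0)&(r<.03)&(P[...,2]>=lo)&(P[...,2]<lo+.01)]
    if len(q): print(lo,len(q),np.median(q,0).round(4),q[:,2].max())
m=(d>0)&(P[...,2]>.036)&(P[...,2]<.05)&(np.hypot(P[...,0]-.558,P[...,1]-.347)<.03);print("gb",m.sum(),P[m].mean(0))
E
```

```text
[0.46611735 0.33404754 0.16504168] [ 0.07184636  0.39203616 -0.33222505] 0.051361565245739677 15.9
0.04 37 [0.4772 0.3276 0.0449] 0.04973891137868182
0.06 40 [0.4772 0.3281 0.0652] 0.06977622516338292
0.1 37 [0.4759 0.3288 0.105 ] 0.1099993578700834
0.12 48 [0.4774 0.3291 0.1264] 0.129994637464246
0.13 34 [0.4695 0.3341 0.1308] 0.13287873457219204
gb 121 [0.55748561 0.3465613  0.03826425]
```

View pics/s7.png

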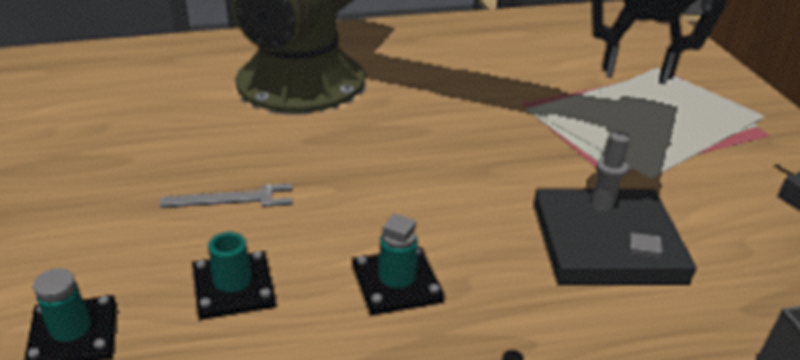

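The arbor stands upright on the clear half of the plate at about (605,200), top at 0.133. The gauge block and sleeves are undisturbed and the gripper is clear.

```bash
python3 -c "
from plant import arm
print(arm.job_done())"
```

```text
the job is handed in; nothing more can be done
None
```

The arbor with the tall stem now stands upright on the clear near half of the granite plate, with the sleeves and gauge block unmoved and the gripper clear; the first grasp closed just above the stem because the fingertips sit about 41 mm above the reported TCP, so I lowered and gripped again, and handed in at about 16 s.

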